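# Set the reader's mode and hold it over a sample label

## Task

Turn the selector on the reader station to the three-dot mark, and only then draw the handheld barcode reader up out of its socket. Tip it so that its window looks down at a slant of about 45 degrees at the middle of the label on the taller of the two sample boxes, from about 12 cm away, and finish while still holding it there, raised and steady in the gripper and resting on nothing. Leave the boxes and the other things on the bench where they are.

Things in the scene. Friction and masses are not known exactly. Their poses are not given: they have to be found in the camera images.
- station: Reader station, fixed to the bench: grey slab 110 x 280 x 24 mm (x, y, z). Origin: centre of its underside; front faces its -x. On its top stand, at y = +100 mm, a black socket block 64 x 60 mm, 55 mm tall (mouth 79 mm above the bench; upright hole 34 x 30 mm, 55 mm deep) and, at y = -90 mm, the selector knob.
- selector (a joint): Selector angle, rad, growing clockwise seen from above. Spring detents at 0, 0.7, 1.4, 2.1 (stops at 0 and 2.1), marked on the slab by one, two, three, four black dots 42 mm from the axis; three dots = 1.4. About 0.04 N m to turn. Starts between 0 and 0.75. The white pointer points along the station's -x turned by (1.05 - value) counter-clockwise from above; the bar lies along it.
- selector_grip (a point): Point on the knob's axis at the height to grip it, 61 mm above the bench. The black bar grip is 42 mm long and 14 mm wide; its top is 68 mm above the bench and it rises 30 mm above a disc of 44 mm diameter. This point's own x axis lies along the bar, with the white pointer on the -x half, and turns with the knob.
- scanner_head (a point): Centre of the head of the handheld barcode reader: grey head 90 x 40 x 38 mm (x, y, z) on a black handle 30 x 26 mm, 105 mm long, whose axis lies at x = +10 mm from here. Axes: z up along the handle, -x the way the window looks. At the start the handle stands in the socket, window to the station's -x, this point 148 mm above the bench. Grasp across the 40 mm sides (y). 0.15 to 0.31 kg.
- scanner_window (a point): Centre of the reader's window, the front face of the head, 45 mm along -x from the head's centre; same axes. The window looks along -x.
- scanner_foot (a point): Centre of the lower end of the reader's handle, 124 mm below the head's centre along the reader's z and 10 mm towards +x of it; same axes.
- scanner: The handheld barcode reader as a whole; its origin is the lower end of the handle (same point and axes as scanner_foot).
- tall_box: The taller sample box: closed white box with grey lid, 136 x 106 mm over the lid (x, y), 90 mm tall, 1.5 kg, loose. Origin: centre of its underside.
- tall_box_label (a point): Middle of the label of the taller box, on the top of its lid, 90 mm above the bench: white paper 90 x 70 mm with black bars.
- low_box: The lower sample box: the same but 50 mm tall, with a like label. Not to be read. Origin: centre of its underside. The two boxes stand side by side to the robot's right, in either order.
- caddy: Bystander: black lidded jar, 90 mm diameter, 90 mm tall. Origin: centre of its underside.
- tape: Bystander: roll of paper tape lying flat, 100 mm diameter, 25 mm tall. Origin: centre of its underside.
- foil_trays: Bystander: stack of foil trays, 150 x 110 mm, 41 mm tall. Origin: centre of its underside.

How it is judged:
By the outcome, as a careful person would: the job done as asked, in the order asked, and still so for the second after the job is handed in, while the arm keeps its last pose, push and grip.
It also fails if it takes over 58 s, if anything falls off the work surface, if the arm or the gripper's body presses on something with over 40 N, if the wrist force passes 120 N, or if a joint passes its speed limit or range.

## Robot

A 7-joint arm with a two-finger parallel gripper is mounted at the origin on the work surface. World frame = base frame: x ahead of the robot, y to its left, z up, the work surface at z = 0. Lengths are in m, angles in degrees, forces in N, time in s.
With the tool pointing down it reaches from about 0.425 to 0.875 m from the base axis. Payload 4.7 kg.
Tool frame: the origin (TCP) lies midway between the tips of the shut fingers; the grasp point (between the pads) lies 19 mm behind it; z points along the fingers, y is the line along which they close (so a half turn about z gives the same grasp; the last joint's range is limited). The gripper opens to 87 mm and grips with 3 to 60 N. Pads are 19 mm wide; open, the fingers measure 117 mm over their backs; the gripper's body (75 mm by 190 mm) begins 51 mm behind the grasp point.
Start: joints at [-74.823, 18.392, -4.016, 83.108, 1.295, 78.541, -3.26], TCP at [0.161, 0.63, 0.223] pointing down, gripper open.
Joint ranges: [-163.93, 163.93], [-17.29, 119.83], [-79.2, 71.16], [3.27, 140.29], [-89.18, 269.18], [5.43, 117.66], [-154.24, 154.24]. Speed limits (degrees/s): [147.25, 147.25, 180, 180, 180, 180, 180].

## Interface

Orientations are given as [roll, pitch, yaw] about the fixed x, y, z axes, in that order (R = Rz(yaw) Ry(pitch) Rx(roll)).
In Python, from cell import robot gives the robot as it stands.
- The arm moves only by the shell command python3 -m inch 'ROWS'. ROWS is JSON, one flat list of numbers, 7 for each row, row after row: the shift along the tool's x, y, z as a fraction of full scale, then the turn, a rotation vector about the tool's x, y, z as a fraction of full scale, then the closure, from -1 (fully open) to 1 (shut). A call has 1 to 8 rows; each row shifts and turns the commanded pose from where the row before left it, along the tool's axes as they then stand; what a row does not reach is not made up. Full scale, the value 1, is 500 mm for a shift and 45 degrees for a turn. A row lasts 1/10 s, in which the tool goes at most 50 mm and 8.59 degrees, less where a joint would pass 70% of its speed; a pose out of reach is approached as far as the arm can. A call with a number of a shift or a turn outside -1 to 1 is refused whole. A call with a gripper value outside its range is refused whole. The fingers move at their own pace and stop on an object; the grip force is fixed at half the most. Time passes only in rows, so rows that do not move let the fingers close. It gives the time, the measured TCP pose, the force, the opening and the grip force at its end, in the units of the state.
- robot.state(): the state, without advancing time (a new reading comes with each control period).
- robot.camera(name): name is "scene" or "top" or "wrist"; returns (picture, depth): 420x560x3 uint8, blue, green, red; 420x560 float32, m along the optical axis (not along the pixel's ray), 0 where there is no reading.
- robot.camera_info(name): a dict with "fx", "fy", "cx", "cy" (pixels), "xyz" and "rotation" of the camera in the world. Camera axes: x right, y down, z forward; pixel columns grow to the right and rows downward; lengths in m; the calibration is good to about 2 mm. A picture is of the moment at which its call begins: read the wrist's pose just before it. camera_info takes no time and is no camera call; for the wrist camera it gives the pose at the moment of the call.
- robot.job_done(): hands the job in; it is judged then, once.
Trained networks look in the newest picture that a camera, given by its name, has taken for a name from the list of things; names that differ only in an ending like _2 or _b are one class to them, and where a whole thing is asked for, a point or a joint stands for the part that bears it (a point fixed in the world has none). Each returns a list of dicts, best first, with "conf" (0 to 1); they miss things now and then, are a little off and sometimes report something else, mostly with a low value. They report only what shows in the picture. A call takes as long as a camera call.
- robot.recognise(camera, query): "xy" ([column, row] in pixels, amid what is visible of it).
- robot.masks_of(camera, query): "region" (420x560 bool, what is visible of it) and "xy" ([column, row] in pixels, amid what is visible of it).
The state is a dict: "time_s": time; "joints": joint angles; "qvel": joint speeds; "joint_torque": joint torques, N m; "position": TCP position; "ee_rot": TCP orientation; "force": force on the tool from outside, world axes, zero at the start; "moment": the same for the moment, N m; "width": finger opening in m; "gripper_force": force on a finger pad.
Only numpy, scipy, OpenCV 4.12 (cv2) and the standard library are available. Lean on these libraries where they do the work, as an engineer would, in place of code of your own. Each camera call takes 0.05 s, during which the arm holds its last target. There are 200 camera calls.

## Working session

There is one attempt and no reset: what is moved stays moved. The work goes in short steps, Python scripts to look and compute and a shell command to move; the robot and the scene stay as the last step left them, time stands still between calls to the robot, and variables do not carry over. Pictures are saved under pics/ and viewed, at most 10 in all, crops included, and the job is handed in when it is done.

```bash
ls; mkdir -p pics
python3 - <<'E'
from cell import robot
import cv2,numpy as np
print(robot.state())
ims=[]
for c in ("scene","top"):
    p,d=robot.camera(c); cv2.imwrite(f"pics/{c}1.png",p); np.save(f"{c}_d.npy",d)
    i=robot.camera_info(c); print(c,i)
    for q in ("station","selector","scanner","tall_box","low_box","tall_box_label","caddy","tape","foil_trays"):
        r=robot.recognise(c,q)[:2]
        for x in r:
            u,v=x["xy"]; z=d[int(v),int(u)]
            P=np.array(i["xyz"])+np.array(i["rotation"])@np.array([(u-i["cx"])/i["fx"]*z,(v-i["cy"])/i["fy"]*z,z]) if np.array(i["rotation"]).shape==(3,3) else z
            print(q,round(x["conf"],2),np.round(x["xy"]),np.round(P,3))
E
```

```text
pics
{'time_s': 0.0, 'joints': array([-74.82176533,  18.43957004,  -4.01369156,  83.17551455,
         1.29406816,  78.54085184,  -3.26080492]), 'qvel': array([ 0.00832815,  0.07735466, -0.11848634,  0.00766525,  0.02635034,
        0.03910184,  0.01466456]), 'joint_torque': array([-1.57730842e-04, -4.91313958e+01, -4.04158132e-01, -3.12521982e+01,
       -6.39849692e-02,  4.39915771e-02,  1.80127045e-04]), 'position': array([0.16124721, 0.62910367, 0.22145011]), 'ee_rot': array([-1.79889248e+02,  5.46385793e-03,  1.65628797e+02]), 'force': array([ 0.42408214,  0.98041071, -0.57981533]), 'moment': array([ 0.00517568,  0.01952106, -0.00547196]), 'gripper_force': 0.0, 'width': 0.08679564347598163}
scene {'fx': 502.3657021697792, 'fy': 502.3657021697792, 'cx': 274.107405644706, 'cy': 214.120036206016, 'xyz': array([ 1.23803001, -0.48598819,  1.00005659]), 'rotation': array([-1.36968171e+02, -7.78065474e-02,  5.44657692e+01])}
station 0.59 [330. 205.] 1.358
scanner 0.65 [358. 155.] 1.295
tall_box 0.84 [205. 218.] 1.233
low_box 0.72 [201. 216.] 1.246
low_box 0.59 [124. 263.] 1.187
tall_box_label 0.66 [202. 214.] 1.244
caddy 0.91 [340. 268.] 1.136
caddy 0.57 [302. 214.] 1.313
tape 0.88 [280. 286.] 1.206
foil_trays 0.94 [196. 343.] 1.057
top {'fx': 528.5156275169908, 'fy': 528.5156275169908, 'cx': 273.04375017210083, 'cy': 209.5917951365151, 'xyz': array([ 0.4636762 , -0.022498  ,  1.28196938]), 'rotation': array([-174.28594191,    0.57848012,  -90.98960906])}
station 0.87 [195. 231.] 1.256
station 0.36 [133. 223.] 1.119
selector 0.74 [228. 229.] 1.217
scanner 0.66 [138. 227.] 1.121
tall_box 0.86 [329. 285.] 1.176
low_box 0.98 [421. 273.] 1.223
low_box 0.43 [131. 229.] 1.118
tall_box_label 0.96 [325. 281.] 1.183
caddy 0.62 [243. 146.] 1.212
tape 0.94 [302. 174.] 1.297
```

```bash
cat > h.py <<'E'
import numpy as np,cv2
from scipy.spatial.transform import Rotation as R
def cam(i): return R.from_euler('xyz',i["rotation"],degrees=True).as_matrix(),np.array(i["xyz"])
def cloud(i,d):
    M,t=cam(i); v,u=np.mgrid[:d.shape[0],:d.shape[1]]
    P=np.stack([(u-i["cx"])/i["fx"]*d,(v-i["cy"])/i["fy"]*d,d],-1)@M.T+t
    P[d==0]=np.nan; return P
def rect(P): return cv2.minAreaRect((P[:,:2]*1000).astype(np.float32))
E
python3 - <<'E'
from cell import robot
from h import *
d=np.load("top_d.npy");i=robot.camera_info("top");P=cloud(i,d);np.save("P_top.npy",P)
robot.camera("top")
for q in ("station","selector","scanner","tall_box","low_box","tall_box_label","caddy","tape","foil_trays"):
    for r in robot.masks_of("top",q)[:1]:
        p=P[r["region"]];p=p[~np.isnan(p[:,0])]; zt=np.percentile(p[:,2],90); 
        t=p[abs(p[:,2]-zt)<.008]
        print(q,round(r["conf"],2),"ztop",zt.round(3),"mean",t.mean(0).round(3),rect(t))
# slab
z=P[...,2]; m=(abs(z-.024)<.006)&(P[...,0]>.2);
E
```

```text
station 0.87 ztop 0.041 mean [0.549 0.13  0.039] ((542.1292724609375, 172.99708557128906), (212.3201904296875, 77.86546325683594), 89.37612915039062)
selector 0.73 ztop 0.07 mean [0.549 0.098 0.068] ((549.7671508789062, 98.32087707519531), (41.77690124511719, 13.827404975891113), 20.17481803894043)
scanner 0.78 ztop 0.17 mean [0.54  0.287 0.167] ((540.1100463867188, 288.4476013183594), (41.254913330078125, 89.95336151123047), 89.84420013427734)
tall_box 0.9 ztop 0.094 mean [ 0.415 -0.127  0.091] ((415.4150695800781, -127.4206771850586), (106.201904296875, 135.50430297851562), 82.55673217773438)
low_box 0.69 ztop 0.054 mean [ 0.426 -0.357  0.052] ((426.2699890136719, -357.23907470703125), (135.88389587402344, 107.02265930175781), 7.494465351104736)
tall_box_label 0.6 ztop 0.094 mean [ 0.415 -0.127  0.091] ((415.2874755859375, -127.38075256347656), (106.25353240966797, 135.79888916015625), 82.53246307373047)
caddy 0.61 ztop 0.093 mean [0.737 0.053 0.091] ((737.4306030273438, 53.408447265625), (76.56844329833984, 76.26411437988281), 28.14190673828125)
tape 0.63 ztop 0.028 mean [ 0.712 -0.085  0.026] ((711.7857666015625, -85.038818359375), (98.76538848876953, 98.00093841552734), 89.4114761352539)
foil_trays 0.79 ztop 0.045 mean [ 0.703 -0.312  0.042] ((703.515625, -312.6936950683594), (110.67079162597656, 151.2100067138672), 86.32816314697266)
```

View pics/top1.png

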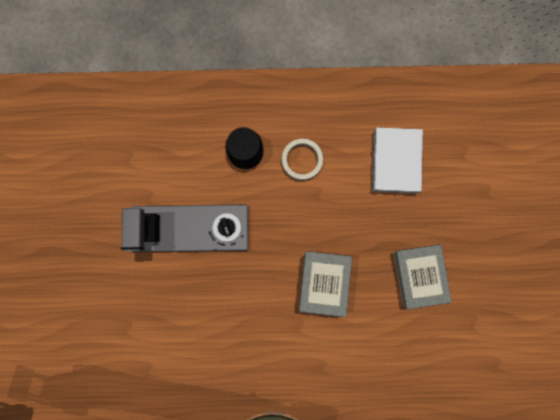

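View pics/scene1.png

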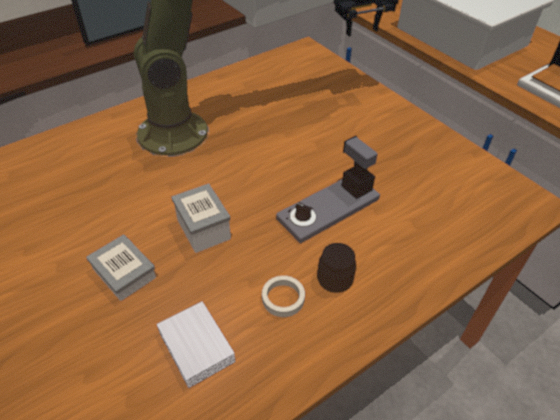

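Top view: station at left with knob at about (228,229), bar on the two-dot detent (bar line +20°). The reader stands at (138,227), the tall box is the nearer one at (326,285), and the low box is at (423,275). First I move over the knob.

```bash
python3 -m inch '[-0.0725,-0.0597,0,0,0,0,-1,-0.0725,-0.0597,0,0,0,0,-1,-0.0725,-0.0597,0,0,0,0,-1,-0.0725,-0.0597,0,0,0,0,-1,-0.0725,-0.0597,0,0,0,0,-1,-0.0725,-0.0597,0,0,0,0,-1,-0.0725,-0.0597,0,0,0,0,-1]'
python3 -m inch '[-0.0725,-0.0597,0,0,0,0,-1,-0.0725,-0.0597,0,0,0,0,-1,-0.0725,-0.0597,0,0,0,0,-1,-0.0725,-0.0597,0,0,0,0,-1,-0.0725,-0.0597,0,0,0,0,-1,-0.0725,-0.0597,0,0,0,0,-1,-0.0725,-0.0597,0,0,0,0,-1]'
python3 -m inch '[0,0,0,0,0,-0.154,-1,0,0,0,0,0,-0.154,-1,0,0,0,0,0,-0.154,-1,0,0,0,0,0,-0.154,-1,0,0,0,0,0,-0.154,-1,0,0,0,0,0,0,-1,0,0,0,0,0,0,-1]'
python3 - <<'E'
from cell import robot
from h import *
print(robot.state()["joints"].round(1))
i=robot.camera_info("wrist");p,d=robot.camera("wrist");cv2.imwrite("pics/w1.png",p);P=cloud(i,d)
r=robot.masks_of("wrist","selector")[0]
q=P[r["region"]];q=q[~np.isnan(q[:,0])];print(r["conf"],np.percentile(q[:,2],[5,50,95]))
t=q[q[:,2]>.060];print(len(t),t.mean(0),rect(t))
E
```

```text
time_s: 2.2
position: [0.3562, 0.3627, 0.2229]
ee_rot: [179.9, 0.0, 165.6]
force: [0.1, 0.7, -0.6]
width: 0.0869
gripper_force: 0.0
time_s: 2.9
position: [0.5502, 0.0974, 0.223]
ee_rot: [179.9, 0.1, 165.7]
force: [0.9, 0.1, 0.4]
width: 0.0871
gripper_force: 0.0
time_s: 3.6
position: [0.5493, 0.0989, 0.2226]
ee_rot: [180.0, 0.0, -159.9]
force: [-0.9, 0.0, 0.0]
width: 0.0872
gripper_force: 0.0
[-34.3   7.2  23.4  97.3  -2.9  76.1  99.8]
0.76 [0.03658675 0.03883989 0.06864699]
509 [0.54808968 0.09927512 0.06746445] ((548.7505493164062, 99.6072006225586), (41.15654373168945, 12.719225883483887), 20.01102066040039)
```

View pics/w1.png

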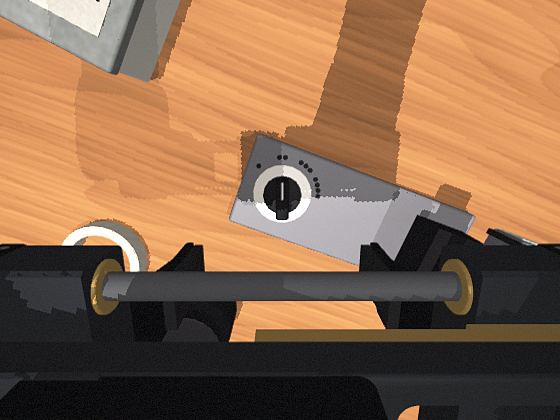

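The wrist view shows the white pointer at (282,190), aimed at the two dots, with the knob centred on the tool. Next I go down and grip.

```bash
python3 -m inch '[0,0,0.09,0,0,0,-1,0,0,0.09,0,0,0,-1,0,0,0.09,0,0,0,-1,0,0,0.06,0,0,0,-1,0,0,0.02,0,0,0,-1,0,0,0.008,0,0,0,-1,0,0,0,0,0,0,-1]'
python3 -m inch '[0,0,0,0,0,0,1,0,0,0,0,0,0,1,0,0,0,0,0,0,1,0,0,0,0,0,0,1,0,0,0,0,0,0,1,0,0,0,0,0,0,1,0,0,0,0,0,0,1,0,0,0,0,0,0,1]'
```

```text
time_s: 4.4
position: [0.5502, 0.0991, 0.0446]
ee_rot: [-180.0, 0.1, -159.7]
force: [0.7, -0.1, 0.9]
width: 0.0875
gripper_force: 0.0
time_s: 5.2
position: [0.5493, 0.0989, 0.0435]
ee_rot: [-180.0, -0.0, -159.7]
force: [0.1, 0.5, -0.2]
width: 0.0311
gripper_force: 0.0
```

```bash
python3 -m inch '[0,0,0,0,0,0,1,0,0,0,0,0,0,1,0,0,0,0,0,0,1,0,0,0,0,0,0,1,0,0,0,0,0,0,1]'
python3 -m inch '[0,0,0,0,0,0.15,1,0,0,0,0,0,0.15,1,0,0,0,0,0,0.15,1,0,0,0,0,0,0.15,1,0,0,0,0,0,0.15,1,0,0,0,0,0,0.15,1,0,0,0,0,0,0,1,0,0,0,0,0,0,1]'
```

```text
time_s: 5.7
position: [0.5491, 0.0992, 0.0435]
ee_rot: [180.0, -0.0, -159.7]
force: [-0.8, 1.8, 2.1]
width: 0.0137
gripper_force: 30.0
time_s: 6.5
position: [0.549, 0.1001, 0.0436]
ee_rot: [179.9, -0.0, 160.0]
force: [-2.0, 4.1, 0.4]
width: 0.0137
gripper_force: 30.0
```

```bash
python3 -m inch '[0,0,0,0,0,0,-1,0,0,0,0,0,0,-1,0,0,0,0,0,0,-1,0,0,0,0,0,0,-1,0,0,-0.05,0,0,0,-1,0,0,-0.09,0,0,0,-1,0,0,-0.09,0,0,0,-1,0,0,-0.09,0,0,0,-1]'
python3 -m inch '[0,0,-0.06,0,0,0,-1,0,0,0,0,0,0,-1]'
python3 - <<'E'
from cell import robot
from h import *
print(robot.state()["joints"].round(1))
i=robot.camera_info("wrist");p,d=robot.camera("wrist");cv2.imwrite("pics/w2.png",p);P=cloud(i,d)
r=robot.masks_of("wrist","selector")[0]
q=P[r["region"]];q=q[~np.isnan(q[:,0])];t=q[q[:,2]>.060];print(r["conf"],len(t),t.mean(0),rect(t))
i=robot.camera_info("top");p,d=robot.camera("top");P=cloud(i,d)
for r in robot.masks_of("top","scanner")[:1]:
    q=P[r["region"]];q=q[~np.isnan(q[:,0])];t=q[q[:,2]>.160];print(r["conf"],len(t),t.mean(0),rect(t))
E
```

```text
time_s: 7.3
position: [0.5491, 0.0983, 0.2053]
ee_rot: [-180.0, 0.0, 159.8]
force: [0.9, -0.1, -1.4]
width: 0.0699
gripper_force: 0.0
time_s: 7.5
position: [0.5522, 0.0989, 0.2389]
ee_rot: [179.7, 0.4, 159.8]
force: [-0.2, 0.0, -0.8]
width: 0.0837
gripper_force: 0.0
[-40.8   6.8  30.6  96.2  -3.6  77.4  60.1]
0.83 471 [0.54807491 0.10064643 0.06748363] ((549.0340576171875, 100.57061767578125), (13.200560569763184, 40.92287826538086), 69.46522521972656)
0.57 820 [0.53952192 0.28714967 0.1679635 ] ((539.2918090820312, 220.80587768554688), (176.8654327392578, 89.37093353271484), 89.46546173095703)
```

```bash
python3 -m inch '[0,0,0,0,0,-0.15,-1,0,0,0,0,0,-0.15,-1,0,0,0,0,0,-0.15,-1,0,0.095,0,0,0,0,-1,0,0.095,0,0,0,0,-1,0,0.095,0,0,0,0,-1,0,0.095,0,0,0,0,-1,0,0,0,0,0,0,-1]'
python3 -m inch '[0,0,0,0,0,0,-1]'
python3 - <<'E'
from cell import robot
from h import *
print(robot.state()["joints"].round(1))
i=robot.camera_info("wrist");p,d=robot.camera("wrist");cv2.imwrite("pics/w3.png",p);P=cloud(i,d)
c=np.load("P_top.npy")
for r in robot.masks_of("wrist","scanner")[:1]:
    q=P[r["region"]];q=q[~np.isnan(q[:,0])];t=q[(q[:,2]>.160)&(q[:,2]<.175)];print(r["conf"],len(t),t.mean(0),rect(t))
E
```

```text
time_s: 8.5
position: [0.5453, 0.298, 0.2302]
ee_rot: [179.9, -0.3, -179.3]
force: [0.1, 0.7, -0.3]
width: 0.0867
gripper_force: 0.0
time_s: 8.6
position: [0.5478, 0.2899, 0.231]
ee_rot: [-179.8, -0.2, -179.8]
force: [-0.1, -0.3, 0.6]
width: 0.087
gripper_force: 0.0
[-49.1  15.1  22.8  87.6  -5.8  78.7  64.4]
0.68 6012 [0.53664063 0.28973473 0.1666581 ] ((539.20556640625, 289.7923583984375), (40.37266540527344, 89.98334503173828), 89.97966003417969)
```

View pics/w3.png

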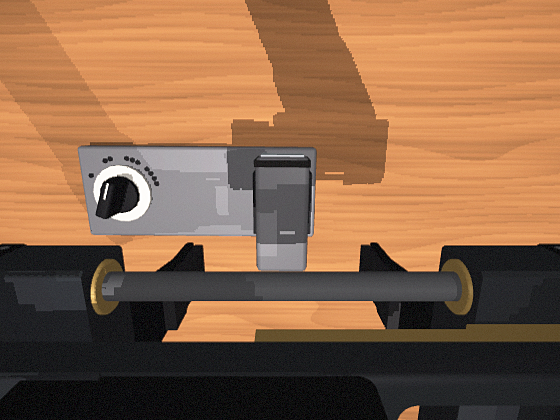

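The picture shows the knob pointer at (125,182), aimed at the three-dot group at (131,160), and the head centred between the fingers. Now I grasp the reader.

```bash
python3 -m inch '[0,0,0.08,0,0,0,-1,0,0,0.08,0,0,0,-1,0,0,0.04,0,0,0,-1,0,0,0.008,0,0,0,-1,0,0,0,0,0,0,-1,0,0,0,0,0,0,1,0,0,0,0,0,0,1,0,0,0,0,0,0,1]'
python3 -m inch '[0,0,0,0,0,0,1,0,0,0,0,0,0,1,0,0,0,0,0,0,1,0,0,0,0,0,0,1,0,0,0,0,0,0,1,0,0,0,0,0,0,1,0,0,0,0,0,0,1,0,0,0,0,0,0,1]'
```

```text
time_s: 9.5
position: [0.55, 0.2892, 0.131]
ee_rot: [179.9, 0.1, -180.0]
force: [-1.2, 0.6, 0.1]
width: 0.0705
gripper_force: 0.0
time_s: 10.3
position: [0.5491, 0.289, 0.1296]
ee_rot: [180.0, 0.0, -180.0]
force: [-0.4, 0.2, 0.5]
width: 0.0399
gripper_force: 30.0
```

```bash
python3 -m inch '[0,0,-0.02,0,0,0,1,0,0,-0.03,0,0,0,1,0,0,-0.04,0,0,0,1,0,0,-0.04,0,0,0,1,0,0,-0.04,0,0,0,1,0,0,-0.05,0,0,0,1,0,0,-0.05,0,0,0,1,0,0,-0.03,0,0,0,1]'
python3 -m inch '[0,-0.02,0,0,0,0,1,0,-0.05,0,0,0,0,1,0,-0.07,0,0,0,0,1,0,-0.07,0,0,0,0,1,0,-0.07,0,0,0,0,1,0,-0.07,0,0,0,0,1,0,-0.07,0,0,0,0,1,0,-0.07,0,0,0,0,1]'
python3 -m inch '[0,-0.07,0,0,0,0,1,0,-0.07,0,0,0,0,1,0,-0.07,0,0,0,0,1,0,-0.07,0,0,0,0,1,0,-0.04,0,0,0,0,1,0,-0.02,0,0,0,0,1,0,0,0,0,0,0,1]'
python3 -m inch '[0,0,0,0,-0.125,0,1,0,0,0,0,-0.125,0,1,0,0,0,0,-0.125,0,1,0,0,0,0,-0.125,0,1,0,0,0,0,-0.125,0,1,0,0,0,0,-0.125,0,1,0,0,0,0,-0.125,0,1,0,0,0,0,-0.125,0,1]'
python3 -m inch '[0,0,0,0,0,0,1,0,0,0,0,0,0,1]'
python3 -c "
from cell import robot
print(robot.state()['joints'].round(1))"
```

```text
time_s: 11.1
position: [0.55, 0.289, 0.2831]
ee_rot: [179.9, 0.2, -180.0]
force: [0.1, -0.3, -2.2]
width: 0.0396
gripper_force: 29.9
time_s: 11.9
position: [0.5482, 0.0414, 0.2783]
ee_rot: [-180.0, -0.1, 180.0]
force: [-0.2, 0.4, -2.8]
width: 0.0396
gripper_force: 29.9
time_s: 12.6
position: [0.5484, -0.1278, 0.2788]
ee_rot: [-180.0, -0.1, 179.8]
force: [0.1, 0.7, -2.6]
width: 0.0399
gripper_force: 29.9
time_s: 13.4
position: [0.5506, -0.118, 0.2861]
ee_rot: [179.0, 34.3, -179.3]
force: [-0.8, 0.8, -1.7]
width: 0.0396
gripper_force: 30.0
time_s: 13.6
position: [0.55, -0.1214, 0.286]
ee_rot: [179.0, 34.2, -179.6]
force: [0.2, 0.7, -1.7]
width: 0.0395
gripper_force: 30.0
[ 11.2 -17.2   4.2 119.  -12.   46.  112.2]
```

```bash
cat >> h.py <<'E'
L=np.array([.4153,-.1274,.091])
def report(s,az=180,tilt=45,dist=.12,w=(.0545,0,-.0184),slip=0):
    """window pose now, and tool-frame shift/turn (units of the rows) to the target"""
    A=R.from_euler('xyz',s["ee_rot"],degrees=True).as_matrix(); S=R.from_euler('y',slip,degrees=True).as_matrix()
    w=np.array(w); lk=A@S[:,0]; W=s["position"]+A@w
    v=L-W; print("look down",np.degrees(np.arcsin(-lk[2])).round(1),"dist",np.linalg.norm(v).round(4),"miss",np.linalg.norm(v-lk*(v@lk)).round(4),"W",W.round(3))
    T=R.from_euler('xyz',[180,tilt,az],degrees=True).as_matrix()@S.T
    p=L-.0-dist*(T@S)[:,0]-T@w; print("target TCP",p.round(4))
    print("shift",(A.T@(p-s["position"])/.5).round(3),"turn",(R.from_matrix(A.T@T).as_rotvec(degrees=True)/45).round(3),"shift after turn",(T.T@(p-s["position"])/.5).round(3))
E
python3 - <<'E'
from cell import robot
from h import *
report(robot.state())
report(robot.state(),az=163)
E
```

```text
look down 34.2 dist 0.1964 miss 0.1042 W [ 0.495 -0.122  0.271]
target TCP [ 0.5517 -0.1274  0.2014]
shift [ 0.092 -0.015  0.142] turn [ 0.027 -0.241  0.004] shift after turn [ 0.117 -0.012  0.122]
look down 34.2 dist 0.1964 miss 0.1042 W [ 0.495 -0.122  0.271]
target TCP [ 0.5457 -0.1673  0.2014]
shift [ 0.103 -0.094  0.133] turn [ 0.268 -0.242  0.296] shift after turn [ 0.106 -0.09   0.133]
```

```bash
python3 -m inch '[0.023,-0.004,0.036,0,0,0,1,0.023,-0.004,0.036,0,0,0,1,0.023,-0.004,0.036,0,0,0,1,0.023,-0.003,0.034,0,0,0,1,0,0,0,0,-0.08,0,1,0,0,0,0,-0.08,0,1,0,0,0,0,-0.08,0,1,0,0,0,0,0,0,1]'
python3 -m inch '[0,0,0,0,0,0,1]'
python3 - <<'E'
from cell import robot
from h import *
s=robot.state();print(s["joints"].round(1));report(s)
E
```

```text
time_s: 14.4
position: [0.5517, -0.1238, 0.1994]
ee_rot: [178.6, 44.9, -179.8]
force: [-0.4, -0.4, -2.6]
width: 0.0397
gripper_force: 30.0
time_s: 14.5
position: [0.5533, -0.1254, 0.2021]
ee_rot: [178.8, 45.0, -179.7]
force: [0.3, 0.3, -1.0]
width: 0.0398
gripper_force: 30.0
[ 13.4 -17.2   5.8 134.2 -34.5  24.1 137.2]
look down 45.0 dist 0.1217 miss 0.001 W [ 0.502 -0.126  0.177]
target TCP [ 0.5517 -0.1274  0.2014]
shift [ 0.003 -0.004 -0.001] turn [ 0.032 -0.     0.005] shift after turn [ 0.003 -0.004 -0.001]
```

```bash
python3 -m inch '[0,0,0,0,0,0,1,0,0,0,0,0,0,1,0,0,0,0,0,0,1]'
python3 - <<'E'
from cell import robot
from h import *
s=robot.state();print(s["joints"].round(2),s["qvel"].round(2));report(s)
c=[]
for n in("scene","top"):
    p,d=robot.camera(n);i=robot.camera_info(n);P=cloud(i,d)
    for q in("scanner","tall_box","low_box","caddy","tape","foil_trays"):
        for r in robot.masks_of(n,q)[:1]:
            t=P[r["region"]];t=t[~np.isnan(t[:,0])];t=t[t[:,2]>np.percentile(t[:,2],90)-.012] if q!="scanner" else t
            print(n,q,round(r["conf"],2),len(t),rect(t))
            if q=="scanner":
                A=R.from_euler('xyz',s["ee_rot"],degrees=True).as_matrix();np.save(n+"_sc.npy",(t-s["position"])@A)
                print((np.percentile((t-s["position"])@A,[2,50,98],axis=0)).round(3))
    c.append(p)
cv2.imwrite("pics/s2.png",cv2.resize(c[0][60:330,60:420],None,fx=2.2,fy=2.2))
E
```

```text
time_s: 14.8
position: [0.5536, -0.127, 0.2028]
ee_rot: [178.9, 45.1, -179.8]
force: [0.3, 0.1, -1.4]
width: 0.0399
gripper_force: 30.0
[ 13.66 -17.22   5.63 134.14 -34.76  24.03 137.48] [ 0.87  0.05 -0.14  0.54 -0.42 -0.06  0.45]
look down 45.1 dist 0.1223 miss 0.0009 W [ 0.502 -0.128  0.177]
target TCP [ 0.5517 -0.1274  0.2014]
shift [ 0.005 -0.001 -0.001] turn [0.029 0.002 0.004] shift after turn [ 0.005 -0.001 -0.001]
scene scanner 0.85 1102 ((473.3772277832031, -77.45928955078125), (73.91739654541016, 350.44378662109375), 64.54610443115234)
[[-0.039 -0.02  -0.037]
 [-0.017 -0.004  0.023]
 [ 0.147  0.032  0.101]]
scene tall_box 0.66 666 ((714.4988403320312, -84.21920776367188), (98.93489074707031, 100.08301544189453), 72.21536254882812)
scene low_box 0.88 2125 ((429.71710205078125, -356.8138732910156), (142.70028686523438, 107.05785369873047), 7.676094055175781)
scene caddy 0.79 778 ((740.6005859375, 54.570438385009766), (78.81875610351562, 75.42027282714844), 78.81511688232422)
scene tape 0.94 672 ((714.21142578125, -84.85087585449219), (97.3726806640625, 101.87771606445312), 52
[... 249 characters left out ...]
6.89322662353516)
[[-0.038 -0.018 -0.041]
 [-0.017  0.001 -0.026]
 [ 0.027  0.019  0.095]]
top tall_box 0.93 912 ((402.4548645019531, -97.00464630126953), (52.09986877441406, 102.580078125), 85.73894500732422)
top low_box 0.71 2720 ((426.440185546875, -357.6434326171875), (135.69337463378906, 107.39128875732422), 7.599054336547852)
top caddy 0.97 880 ((737.0164794921875, 52.850685119628906), (76.7808837890625, 75.19517517089844), 44.24838638305664)
top tape 0.58 583 ((710.9144287109375, -85.10804748535156), (97.14945983886719, 97.75188446044922), 53.698848724365234)
top foil_trays 0.77 2924 ((703.937255859375, -312.27264404296875), (110.88626098632812, 151.02243041992188), 86.00093078613281)
```

View pics/s2.png

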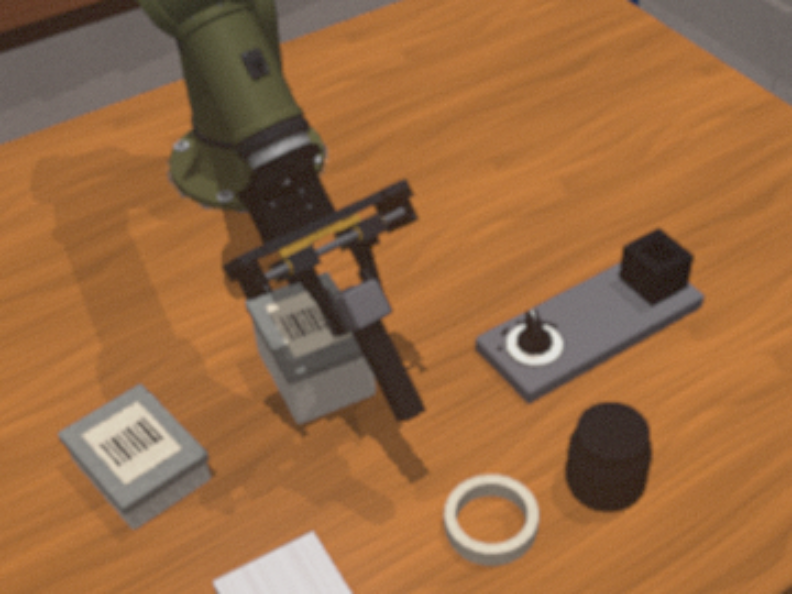

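The view shows the reader's head at (360,300) held clear of the tall box, with its handle hanging to (405,410). The socket is empty and the bystanders haven't moved. I'll check for slip in the grip.

Run:
```python
from h import *
for n in("scene","top"):
    t=np.load(n+"_sc.npy")
    h=t[(t[:,2]>.01)&(t[:,2]<.12)&(abs(t[:,0])<.03)&(abs(t[:,1])<.008)]
    b=t[(t[:,2]<-.004)&(t[:,2]>-.033)&(t[:,0]<-.025)&(t[:,0]>-.05)]
    for k in(h,b):
        if len(k)>20:
            f=np.polyfit(k[:,2],k[:,0],1);print(n,len(k),"slope deg",np.degrees(np.arctan(f[0])).round(1),"x mean",k[:,0].mean().round(4))
```

```text
scene 305 slope deg 0.1 x mean -0.0165
scene 261 slope deg -0.2 x mean -0.0358
top 174 slope deg 0.7 x mean -0.0161
top 179 slope deg 0.1 x mean -0.0354
```

```bash
python3 -m inch '[0,0,0,0,0,0,1,0,0,0,0,0,0,1,0,0,0,0,0,0,1,0,0,0,0,0,0,1,0,0,0,0,0,0,1,0,0,0,0,0,0,1,0,0,0,0,0,0,1,0,0,0,0,0,0,1]'
python3 - <<'E'
from cell import robot
from h import *
s=robot.state();print(s["joints"].round(2),s["qvel"].round(2));report(s)
report(s,tilt=42)
i=robot.camera_info("top");p,d=robot.camera("top");P=cloud(i,d)
m=(abs(P[...,2]-.091)<.005)&(P[...,0]<.5)&(P[...,0]>.3)&(abs(P[...,1]+.127)<.1)
print(rect(P[m]))
E
```

```text
time_s: 16.3
position: [0.553, -0.1274, 0.2021]
ee_rot: [178.8, 45.1, -179.8]
force: [-0.1, 0.8, -2.4]
width: 0.0397
gripper_force: 30.0
[ 13.77 -17.23   5.59 134.22 -34.85  24.   137.56] [ 0.01  0.04 -0.09  0.07  0.05 -0.05 -0.1 ]
look down 45.1 dist 0.1214 miss 0.001 W [ 0.501 -0.128  0.177]
target TCP [ 0.5517 -0.1274  0.2014]
shift [ 0.003 -0.    -0.001] turn [0.029 0.002 0.003] shift after turn [ 0.003 -0.    -0.001]
look down 45.1 dist 0.1214 miss 0.001 W [ 0.501 -0.128  0.177]
target TCP [ 0.5573 -0.1274  0.1941]
shift [ 0.005 -0.     0.017] turn [0.028 0.068 0.003] shift after turn [ 0.004 -0.     0.018]
((418.211181640625, -101.38877868652344), (53.90681457519531, 134.778076171875), 82.71575927734375)
```

```bash
python3 -c "
from cell import robot
print(robot.job_done())"
```

```text
the job is handed in; nothing more can be done
None
```

The job is done and handed in: I turned the selector to three dots, then drew the reader, which is held steady looking down at 45° at the middle of the tall box's label from about 12 cm, with the boxes and bystanders where they were.

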